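# Press the scooter brake lever and hold it at its stop

## Task

Check that the red brake lever on the bench stand stops short of the handlebar: push it in with the outside of the fingers until it comes up against its stop, wait there a moment, then let it spring all the way back out. Push it in to the stop a second time and finish while still holding it there, so that the gap to the grip can be seen. Only push from the lever's outer side - do not pinch or hook the lever, touch the handlebar, or force the lever - and leave the other things on the desk where they are.

Things in the scene. Friction and masses are not known exactly. Their poses are not given: they have to be found in the camera images.
- stand: Bench stand bolted to the desk: grey base plate (x -25 to +75, y +35 to +135, z 0 to 10 mm), post, blue clamp (top z = 149 mm) holding a handlebar piece. Origin on the desk below the bar's axis. The bar runs level along this frame's y at z = 130 mm; the red lever is on its -x side, facing roughly the robot. Below the lever only things up to 18 mm tall; iron stand and rack nearby are up to 105 mm.
- bar: Handlebar piece with black ribbed rubber grip, part of the stand (same origin and axes as the stand). Axis at x = 0, z = 130 mm. Tube 22 mm in diameter, y = -105 to +120 mm; grip 31 mm in diameter (flanges to 37 mm), y = -107 to +20 mm.
- bar_front (a point): Point on the grip's surface that faces the lever, at x = -15.5, y = -60, z = 130 mm of the stand; axes as the stand's.
- lever (a joint): Angle of the lever about its vertical pivot: 0 = fully out (rest), grows as the free end is pressed in towards the bar, 0.36 = against its built-in stop, with about 17 mm of air left between its free end and the grip. A spring pushes it back out to 0: at the press point about 2.5 N starts it moving, 8 N bring it to the stop; beyond that it is rigid.
- blade: The lever's red blade, 14 mm tall (z 123 to 137 mm), 6 mm thick, 130 mm long; turns with the lever. Origin on the pivot, at x = -41, y = +48, z = 130 mm of the stand; z up; axes agree with the stand's when the lever is fully out. In this frame it bends from (0, 0) via (-30, -50) and (-38, -85) to its free end at (-44, -124) mm; its outer (-x) face is the one to push.
- blade_back: Black lining on the blade's inner side, towards the bar, 4 mm thick, 12 mm tall, fixed to the blade (same origin and axes). Not to be touched: a finger here means that the lever is hooked or pinched.
- press_point (a point): Point on the blade's outer face at (-44.5, -100, 0) mm of the blade, 109 mm from the pivot and 24 mm short of the free end: where to push. Its axes are the blade's and turn with it; push along +x. From 0 to 0.36 rad it moves on an arc about the pivot, shifting by (+38, -9) mm in the stand's x, y.
- side_cutter: side cutters with red handles lying flat, 46x123x10 mm; loose, a bystander to be left alone; origin at the centre of its underside
- choke: yellow ring choke wound with copper, 36x36x13 mm; loose, a bystander to be left alone; origin at the centre of its underside
- heat_sink: small bright finned heat sink, 25x30x18 mm; loose, a bystander to be left alone; origin at the centre of its underside
- flux_bottle: small white and yellow bottle with a red spout, 36x36x88 mm; loose, a bystander to be left alone; origin at the centre of its underside
- plug: green screw-terminal plug, 30x18x12 mm; loose, a bystander to be left alone; origin at the centre of its underside

How it is judged:
By the outcome, as a careful person would: the job done as asked, in the order asked, and still so for the second after the job is handed in, while the arm keeps its last pose, push and grip.
It also fails if it takes over 38 s, if anything falls off the work surface, if the arm or the gripper's body presses on something with over 40 N, if the wrist force passes 120 N, or if a joint passes its speed limit or range.

## Robot

A 6-joint arm with a two-finger parallel gripper is mounted at the origin on a cart in front of the work surface, level with it; the furniture and walls round the work are solid. World frame = base frame: x ahead of the robot, y to its left, z up, the work surface at z = 0. Lengths are in m, angles in rad, forces in N, time in s.
With the tool pointing down it reaches from about 0.325 to 0.85 m from the base axis. Payload 4.4 kg.
Tool frame: the origin (TCP) lies between the finger pads; the fingertips stand bot.finger_overhang ahead of it and the grasp point (between the pads) lies 11 mm behind it (bot.finger_overhang is the distance from the TCP to the fingertips, in m); z points along the fingers, y is the line along which they close (so a half turn about z gives the same grasp; the last joint's range is limited). The gripper opens to 94 mm and grips with 3 to 60 N. Pads are 16 mm wide; open, the fingers measure 119 mm over their backs; the gripper's body (75 mm by 177 mm) begins 78 mm behind the grasp point.
Start: joints at [1.079, 0.207, 1.542, -0, 1.393, -0.15], TCP at [0.193, 0.542, 0.213] pointing down, gripper open.
Joint ranges: [-2.73, 2.73], [-0.86, 2.22], [0.23, 2.46], [-1.11, 4.25], [0.08, 2.63], [-2.82, 2.82]. Speed limits (rad/s): [2.79, 2.79, 3.14, 3.14, 3.14, 3.14].

## Interface

Orientations are given as a unit quaternion [x, y, z, w].
In Python, from station import bot gives the robot as it stands. The module is installed in compiled form; this text tells all that it offers.
- The arm moves only by the tool servo_tool, never from a script. Its argument "motion" is a list of rows, each a list of 3 entries, a list of its own where there are three numbers: the turn, a rotation vector about the tool's x, y, z in degrees, then the shift along the tool's x, y, z in mm, then the finger opening in mm, from 0 to 94. A call has 1 to 20 rows; each row shifts and turns the commanded pose from where the row before left it, along the tool's axes as they then stand; what a row does not reach is not made up. A row lasts 1/12 s, in which the tool goes at most 41.7 mm and 7.16 degrees, less where a joint would pass 70% of its speed; a pose out of reach is approached as far as the arm can. A call with a gripper value outside its range is refused whole. The fingers move at their own pace and stop on an object; "newtons" is the grip in N (left out, the last holds). Time passes only in rows, so rows that do not move let the fingers close. It gives the time, the measured TCP pose, the force, the opening and the grip force at its end, in the units of the state.
- bot.state(): the state, without advancing time (a new reading comes with each control period).
- bot.grab_frame(name): name is "side" or "top"; returns (picture, depth): 480x640x3 uint8, red, green, blue; 480x640 float32, m along the optical axis (not along the pixel's ray), 0 where there is no reading.
- bot.calibration(name): a dict with "fx", "fy", "cx", "cy" (pixels), "rvec" (rotation vector, rad) and "tvec" (3), from world to camera coordinates, as OpenCV has them. Camera axes: x right, y down, z forward; pixel columns grow to the right and rows downward; lengths in m; the calibration is good to about 2 mm. A picture is of the moment at which its call begins. calibration takes no time and is no camera call.
- bot.finish_job(): hands the job in; it is judged then, once.
The state is a dict: "t": time; "joints": joint angles; "dq": joint speeds; "joint_efforts": joint torques, N m; "ee_pos": TCP position; "orientation": TCP orientation; "force": force on the tool from outside, world axes, zero at the start; "torque": the same for the moment, N m; "width": finger opening in m; "finger_force": force on a finger pad.
Only numpy, scipy, OpenCV 4.12 (cv2) and the standard library are available. Lean on these libraries where they do the work, as an engineer would, in place of code of your own. Each camera call takes 0.05 s, during which the arm holds its last target. There are 200 camera calls.

## Working session

There is one attempt and no reset: what is moved stays moved. The work goes in short steps, Python scripts to look and compute and a tool call to move; the robot and the scene stay as the last step left them, time stands still between calls to the robot, and variables do not carry over. Pictures are saved under pics/ and viewed, at most 10 in all, crops included, and the job is handed in when it is done.

Besides the shell and the picture viewer there is one more tool, called as name(argument=value, ...) on one line, values as JSON. servo_tool: Moves the arm, as the interface text tells. Its arguments: {"type":"object","properties":{"motion":{"type":"array","items":{"type":"array"}},"newtons":{"type":"number"}},"required":["motion"]}

```bash
mkdir -p pics; cat > h.py <<'E'
import numpy as np, cv2
from station import bot
def cam(n):
    c=bot.calibration(n); R=cv2.Rodrigues(np.array(c['rvec'],float))[0]; return c,R,np.array(c['tvec'],float).ravel()
def world(n,u,v,d):
    c,R,t=cam(n); u=np.asarray(u,float);v=np.asarray(v,float)
    p=np.stack([(u-c['cx'])/c['fx']*d,(v-c['cy'])/c['fy']*d,d],-1)
    return (p-t)@R
def proj(n,P):
    c,R,t=cam(n); q=np.asarray(P)@R.T+t
    return np.stack([q[...,0]/q[...,2]*c['fx']+c['cx'],q[...,1]/q[...,2]*c['fy']+c['cy']],-1)
E
python3 - <<'E'
from h import *
for n in('side','top'):
    p,d=bot.grab_frame(n); cv2.imwrite(f'pics/{n}0.png',p[...,::-1]); np.savez(f'{n}0.npz',p=p,d=d)
    c,R,t=cam(n); print(n,c['fx'],-R.T@t,R[2])
print(bot.finger_overhang,bot.state())
E
```

```text
side 446.26304473048333 [0.42240724 0.9644811  0.69539544] [ 0.17282004 -0.6959728  -0.69696133]
top 564.9204822910522 [0.43377423 0.35490615 0.92579759] [ 0.15201329 -0.00628404 -0.98835847]
0.008 {'t': 0.1, 'joints': array([ 1.07848231e+00,  2.07344492e-01,  1.54280952e+00, -3.55207000e-05,
        1.39346547e+00, -1.50479537e-01]), 'dq': array([ 0.00051415, -0.00225157, -0.00324535, -0.00081306,  0.00254682,
       -0.00045493]), 'joint_efforts': array([-2.84266537e-05, -3.71864676e+01, -2.82293630e+01,  7.01276679e-02,
        3.11655644e-02, -4.02284388e-05]), 'ee_pos': array([0.19242205, 0.54109755, 0.21240212]), 'orientation': array([ 1.70083105e-01,  9.85429201e-01, -9.67044646e-04, -3.03546187e-04]), 'force': array([ 0.10560481, -0.02956885, -0.5675213 ]), 'torque': array([-0.01679865, -0.00157792,  0.00232741]), 'finger_force': 0.0, 'width': 0.0943087260813091}
```

View pics/side0.png

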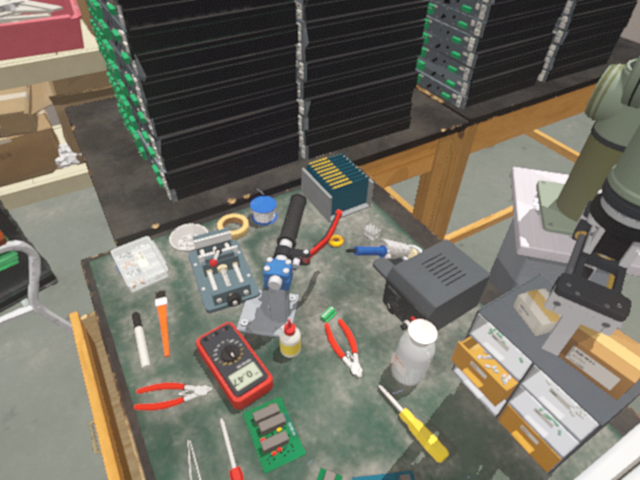

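View pics/top0.png

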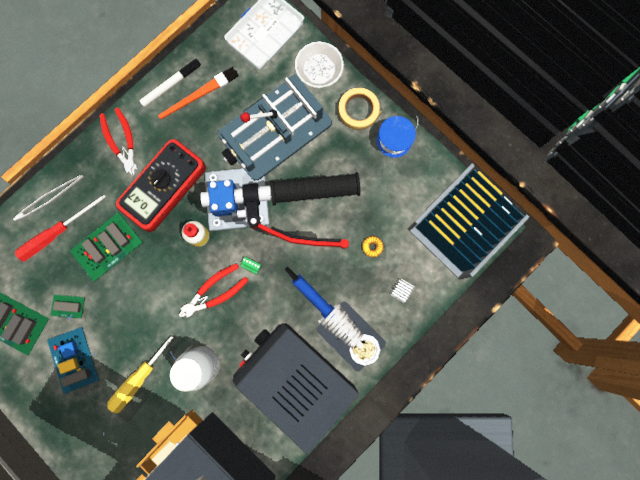

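The top view shows the blue clamp at about (222,195), the black grip from (272,190) to (358,185), and the red lever from the pivot at (252,222) to its free end at (346,243). The choke is at (372,246), the iron stand at (350,335) and the plug at (250,265).

```bash
cat > m.py <<'E'
from h import *
f=np.load('top0.npz'); p,d=f['p'],f['d']
vv,uu=np.mgrid[:480,:640]; W=world('top',uu,vv,d)
hsv=cv2.cvtColor(p,cv2.COLOR_RGB2HSV)
def ray(u,v,z):
    a=world('top',u,v,np.ones(np.shape(u))); c,R,t=cam('top'); o=-R.T@t
    k=(z-o[2])/(a[...,2]-o[2]); return o+(a-o)*k[...,None]
red=((hsv[...,0]<8)|(hsv[...,0]>172))&(hsv[...,1]>150)&(hsv[...,2]>80)&(uu>240)&(uu<360)&(vv>205)&(vv<255)
P=ray(uu[red],vv[red],.137); print('red n',red.sum(),'depth z',np.percentile(W[red][:,2],[10,50,90]))
g=(p.max(-1)<70)&(uu>275)&(uu<362)&(vv>165)&(vv<210)&(W[...,2]>.11)
print('grip n',g.sum(),'z max',np.percentile(W[g][:,2],[5,50,98]))
G=ray(uu[g],vv[g],.13)[:,:2]
(c,sz,an)=cv2.minAreaRect((G*1000).astype(np.float32)); print('grip rect',c,sz,an)
box=cv2.boxPoints((c,sz,an))/1000
L=P[:,:2]
# bar axis direction from depth ridge & PCA
m=G.mean(0); ev=np.linalg.svd(G-m,full_matrices=0)[2][0]
# stand +y points from grip end to clamp
bl=(hsv[...,0]>100)&(hsv[...,0]<125)&(hsv[...,1]>120)&(uu>200)&(uu<245)&(vv>170)&(vv<222)&(W[...,2]>.12)
B=ray(uu[bl],vv[bl],.149)[:,:2].mean(0); print('blue',B)
if ev@(B-m)<0: ev=-ev
y=ev; x=np.array([y[1],-y[0]]); 
s=(G-m)@y; print('axis y',y,'yaw',np.degrees(np.arctan2(x[1],x[0])),'len',s.min(),s.max())
w=(G-m)@x; print('width',w.min(),w.max())
O=m+ (np.percentile(w,1)+np.percentile(w,99))/2*x; O=O+y*(s.min()+.107); print('origin by grip end',O)
q=np.stack([(L-O)@x,(L-O)@y],-1)*1000
print('lever in stand: y range',q[:,1].min(),q[:,1].max())
for Y in(20,0,-20,-40,-52,-60,-70):
    k=abs(q[:,1]-Y)<2
    if k.any(): print(Y,q[k,0].min(),q[k,0].max())
print('expected y-2: x -71; y-37: -79; y-76 -85 (centre line); blue in stand',(B-O)@x,(B-O)@y)
pp=np.array([-85.5,-52]); print('press',O+x*pp[0]/1e3+y*pp[1]/1e3)
E
python3 m.py
```

```text
red n 492 depth z [0.13152455 0.13652161 0.13853559]
grip n 1787 z max [0.13357574 0.1432341  0.14787168]
grip rect (620.2962646484375, 352.0844421386719) (34.26662826538086, 121.70513153076172) 5.019964218139648
blue [0.60079554 0.48571063]
axis y [-0.10221295  0.99476254] yaw 5.866616188317895 len -0.060849434887687875 0.06112219802105603
width -0.01725766486381915 0.017019337612523704
origin by grip end [0.61494922 0.39790288]
lever in stand: y range -80.96952996835914 50.25082757159191
20 -65.60511066801817 -56.79012537156864
0 -76.26443855071676 -68.89756314566009
-20 -81.25118508933286 -73.7495662427111
-40 -84.67968927017061 -78.74198553632606
-52 -85.97665700567059 -79.89553272104325
-60 -88.10739724224999 -80.76082745225247
-70 -90.66955304687329 -80.64522681033479
expected y-2: x -71; y-37: -79; y-76 -85 (centre line); blue in stand -0.005104462133162589 0.08879455220531483
press [0.5352121  0.33743602]
```

The blade's measured profile and the grip agree with the given geometry to within about 3 mm: stand origin (0.615, 0.398), yaw 5.9°, press point (0.534, 0.337). I'll move above the outer side of the lever with the fingers closed, then turn so that a finger's back faces it.

servo_tool(motion=[[[0, 0, 0], [-12, -3, 0], 0], [[0, 0, 0], [-24, -6, 0], 0], [[0, 0, 0], [-24, -6, 0], 0], [[0, 0, 0], [-24, -6, 0], 0], [[0, 0, 0], [-24, -6, 0], 0], [[0, 0, 0], [-24, -6, 0], 0], [[0, 0, 0], [-24, -6, 0], 0], [[0, 0, 0], [-24, -6, 0], 0], [[0, 0, 0], [-24, -6, 0], 0], [[0, 0, 0], [-24, -6, 0], 0], [[0, 0, 0], [-24, -6, 0], 0], [[0, 0, 0], [-24, -6, 0], 0], [[0, 0, 0], [-24, -6, 0], 0], [[0, 0, 0], [-24, -6, 0], 0], [[0, 0, 0], [-24, -6, 0], 0], [[0, 0, 0], [0, 0, 0], 0]], newtons=10)

```text
t: 1.43
ee_pos: [0.4952, 0.3395, 0.2131]
orientation: [0.172, 0.985, -0.001, 0.001]
force: [-1.1, -0.3, -0.5]
width: 0.0004
finger_force: 0.0
```

servo_tool(motion=[[[0, 0, 3], [0, 0, 0], 0], [[0, 0, 5], [0, 0, 0], 0], [[0, 0, 5], [0, 0, 0], 0], [[0, 0, 5], [0, 0, 0], 0], [[0, 0, 5], [0, 0, 0], 0], [[0, 0, 5], [0, 0, 0], 0], [[0, 0, 5], [0, 0, 0], 0], [[0, 0, 5], [0, 0, 0], 0], [[0, 0, 5], [0, 0, 0], 0], [[0, 0, 5], [0, 0, 0], 0], [[0, 0, 5], [0, 0, 0], 0], [[0, 0, 5], [0, 0, 0], 0], [[0, 0, 5], [0, 0, 0], 0], [[0, 0, 5], [0, 0, 0], 0], [[0, 0, 5], [0, 0, 0], 0], [[0, 0, 0], [0, 0, 0], 0]])

```text
t: 2.77
ee_pos: [0.4909, 0.3428, 0.2131]
orientation: [0.723, 0.691, -0.0, -0.0]
force: [0.2, -0.4, -0.0]
width: 0.0006
finger_force: 0.0
```

servo_tool(motion=[[[0, 0, 0], [-3, 0, 10], 0], [[0, 0, 0], [-3, 0, 16], 0], [[0, 0, 0], [0, 0, 16], 0], [[0, 0, 0], [0, 0, 16], 0], [[0, 0, 0], [0, 0, 16], 0], [[0, 0, 0], [0, 0, 12], 0], [[0, 0, 0], [0, 0, 6], 0], [[0, 0, 0], [0, 0, 0], 0], [[0, 0, 0], [0, 0, 0], 0]])

```text
t: 3.52
ee_pos: [0.4912, 0.3371, 0.1213]
orientation: [0.723, 0.691, -0.0, -0.0]
force: [0.3, -0.1, -0.1]
width: 0.0003
finger_force: 0.0
```

```bash
python3 - <<'E'
from h import *
a=bot.grab_frame('side')[0]; b=bot.grab_frame('top')[0]
def crop(a,x,y): return cv2.resize(a[y:y+150,x:x+150,::-1],(400,400),interpolation=cv2.INTER_CUBIC)
cv2.imwrite('pics/c1.png',np.hstack([crop(a,250,170),crop(b,240,150)]))
print(bot.state()['ee_pos'],bot.state()['force'])
E
```

```text
[0.49200364 0.33753983 0.12258569] [ 0.26625964 -0.1734292   0.36583028]
```

View pics/c1.png

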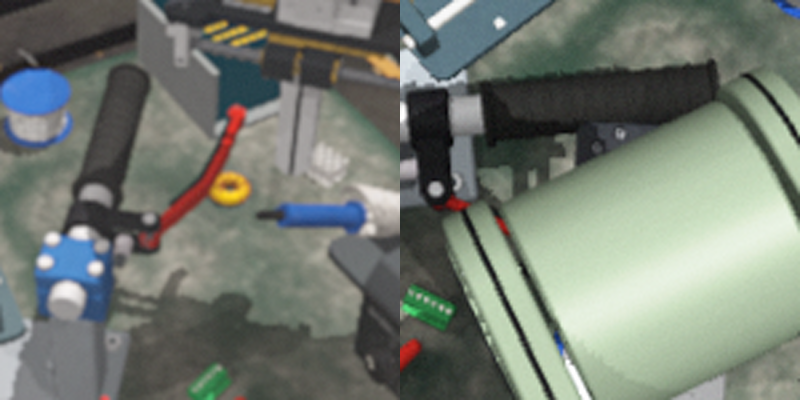

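The side view shows the closed fingers (crop about (297,130)) standing clear on the outer side of the lever tip (235,115). I'll approach until contact.

servo_tool(motion=[[[0, 0, 0], [0, 6, 0], 0], [[0, 0, 0], [0, 8, 0], 0], [[0, 0, 0], [0, 6, 0], 0], [[0, 0, 0], [0, 3, 0], 0], [[0, 0, 0], [0, 2, 0], 0], [[0, 0, 0], [0, 0, 0], 0], [[0, 0, 0], [0, 0, 0], 0]])

```text
t: 4.2
ee_pos: [0.5161, 0.3359, 0.1213]
orientation: [0.723, 0.691, -0.0, -0.0]
force: [-0.4, 0.4, 0.2]
width: 0.0004
finger_force: 0.0
```

servo_tool(motion=[[[0, 0, 0], [0, 2, 0], 0], [[0, 0, 0], [0, 2, 0], 0], [[0, 0, 0], [0, 2, 0], 0], [[0, 0, 0], [0, 0, 0], 0], [[0, 0, 0], [0, 0, 0], 0]])

```text
t: 4.62
ee_pos: [0.5222, 0.3357, 0.1214]
orientation: [0.723, 0.691, -0.0, 0.0]
force: [0.1, -0.1, 0.1]
width: 0.0007
finger_force: 0.0
```

servo_tool(motion=[[[0, 0, 0], [0, 2, 0], 0], [[0, 0, 0], [0, 2, 0], 0], [[0, 0, 0], [0, 0, 0], 0], [[0, 0, 0], [0, 0, 0], 0]])

```text
t: 4.95
ee_pos: [0.5254, 0.3351, 0.1212]
orientation: [0.723, 0.691, -0.001, -0.0]
force: [-3.7, -1.7, 2.2]
width: 0.0006
finger_force: 2.0
```

```bash
python3 - <<'E'
from h import *
a=bot.grab_frame('side')[0]
cv2.imwrite('pics/c2.png',cv2.resize(a[180:270,270:390,::-1],(720,540),interpolation=cv2.INTER_CUBIC))
E
```

```text
(no output)
```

View pics/c2.png

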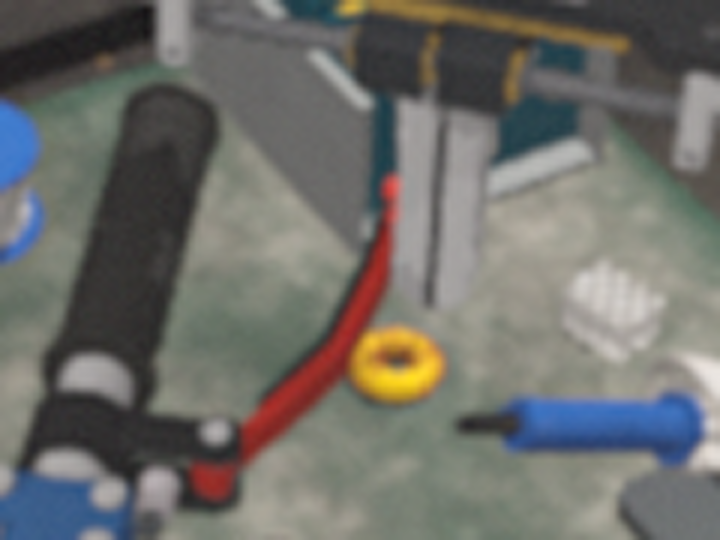

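Contact is on the outer face near the press point (force -3.7 N, fingers at (440,260) against the blade at (395,230)). Next I follow the lever's arc inward.

servo_tool(motion=[[[0, 0, -1], [-0.7, 1.9, 0], 0], [[0, 0, -1], [-0.7, 1.9, 0], 0], [[0, 0, -1], [-0.7, 1.9, 0], 0], [[0, 0, -1], [-0.7, 1.9, 0], 0], [[0, 0, -1], [-0.7, 1.9, 0], 0], [[0, 0, -1], [-0.7, 1.9, 0], 0], [[0, 0, -1], [-0.7, 1.9, 0], 0], [[0, 0, -1], [-0.7, 1.9, 0], 0], [[0, 0, -1], [-0.7, 1.9, 0], 0], [[0, 0, -1], [-0.7, 1.9, 0], 0], [[0, 0, -1], [-0.7, 1.9, 0], 0], [[0, 0, -1], [-0.7, 1.9, 0], 0], [[0, 0, 0], [0, 0, 0], 0], [[0, 0, 0], [0, 0, 0], 0]])

```text
t: 6.17
ee_pos: [0.5483, 0.3285, 0.1212]
orientation: [0.646, 0.763, -0.001, -0.001]
force: [-5.3, -1.8, 2.2]
width: 0.0006
finger_force: 3.0
```

servo_tool(motion=[[[0, 0, -1], [-0.7, 1.9, 0], 0], [[0, 0, -1], [-0.7, 1.9, 0], 0], [[0, 0, -1], [-0.7, 1.9, 0], 0], [[0, 0, -1], [-0.7, 1.9, 0], 0], [[0, 0, -1], [-0.7, 1.9, 0], 0], [[0, 0, 0], [0, 0, 0], 0], [[0, 0, 0], [0, 0, 0], 0]])

```text
t: 6.75
ee_pos: [0.5578, 0.3271, 0.1212]
orientation: [0.612, 0.791, -0.001, -0.001]
force: [-7.4, -1.1, 4.0]
width: 0.0003
finger_force: 3.4
```

servo_tool(motion=[[[0, 0, -1], [-0.7, 1.9, 0], 0], [[0, 0, -1], [-0.7, 1.9, 0], 0], [[0, 0, 0], [0, 0, 0], 0], [[0, 0, 0], [0, 0, 0], 0]])

```text
t: 7.08
ee_pos: [0.5617, 0.3268, 0.1212]
orientation: [0.599, 0.801, -0.001, -0.002]
force: [-7.1, -1.0, 3.6]
width: 0.0003
finger_force: 3.6
```

servo_tool(motion=[[[0, 0, -0.5], [-0.3, 1, 0], 0], [[0, 0, -0.5], [-0.3, 1, 0], 0], [[0, 0, 0], [0, 0, 0], 0], [[0, 0, 0], [0, 0, 0], 0]])

```text
t: 7.42
ee_pos: [0.5633, 0.3267, 0.1212]
orientation: [0.591, 0.806, -0.001, -0.002]
force: [-8.6, -2.2, 4.7]
width: 0.0004
finger_force: 4.1
```

servo_tool(motion=[[[0, 0, -0.3], [-0.2, 0.7, 0], 0], [[0, 0, 0], [0, 0, 0], 0], [[0, 0, 0], [0, 0, 0], 0]])

```text
t: 7.67
ee_pos: [0.5634, 0.3267, 0.1212]
orientation: [0.589, 0.808, -0.002, -0.002]
force: [-10.5, -1.9, 6.4]
width: 0.0005
finger_force: 4.9
```

servo_tool(motion=[[[0, 0, -0.3], [-0.2, 0.7, 0], 0], [[0, 0, 0], [0, 0, 0], 0], [[0, 0, 0], [0, 0, 0], 0]])

```text
t: 7.92
ee_pos: [0.5635, 0.3266, 0.1212]
orientation: [0.587, 0.81, -0.002, -0.003]
force: [-12.9, -2.3, 6.5]
width: 0.0002
finger_force: 5.6
```

The position has stalled at x = 0.5635 while the force rises past 8 N, so the lever is at its stop. I'll dwell there and look.

servo_tool(motion=[[[0, 0, 0], [0, 0, 0], 0], [[0, 0, 0], [0, 0, 0], 0], [[0, 0, 0], [0, 0, 0], 0], [[0, 0, 0], [0, 0, 0], 0], [[0, 0, 0], [0, 0, 0], 0], [[0, 0, 0], [0, 0, 0], 0], [[0, 0, 0], [0, 0, 0], 0], [[0, 0, 0], [0, 0, 0], 0], [[0, 0, 0], [0, 0, 0], 0], [[0, 0, 0], [0, 0, 0], 0], [[0, 0, 0], [0, 0, 0], 0], [[0, 0, 0], [0, 0, 0], 0]])

```text
t: 8.92
ee_pos: [0.5635, 0.3266, 0.1212]
orientation: [0.587, 0.809, -0.002, -0.003]
force: [-11.8, -2.5, 6.6]
width: 0.0003
finger_force: 5.6
```

```bash
python3 - <<'E'
from h import *
a=bot.grab_frame('side')[0]
cv2.imwrite('pics/c3.png',cv2.resize(a[180:270,270:390,::-1],(720,540),interpolation=cv2.INTER_CUBIC))
E
```

```text
(no output)
```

View pics/c3.png

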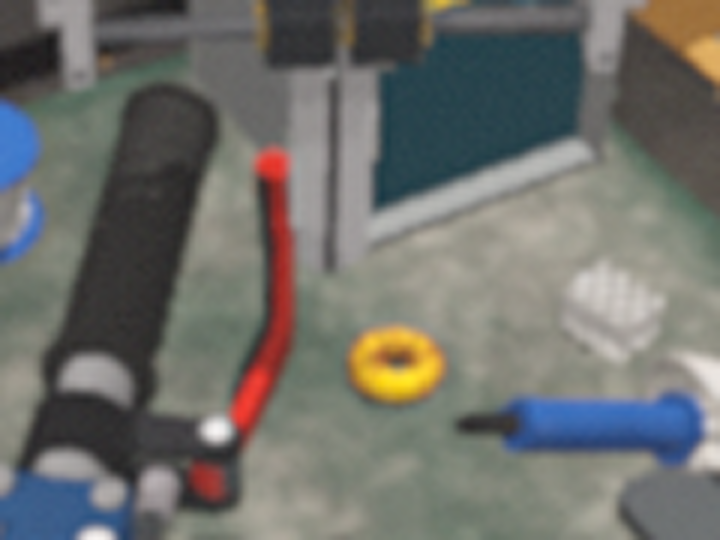

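The lever is in, with a visible gap between its end (270,165) and the grip (215,120); the fingers are on the outside only. Now I'll release it by going back along the arc and well clear.

servo_tool(motion=[[[0, 0, 0.6], [0.4, -1.4, 0], 0], [[0, 0, 1], [0.7, -1.9, 0], 0], [[0, 0, 1], [0.7, -1.9, 0], 0], [[0, 0, 1], [0.7, -1.9, 0], 0], [[0, 0, 1], [0.7, -1.9, 0], 0], [[0, 0, 1], [0.7, -1.9, 0], 0], [[0, 0, 1], [0.7, -1.9, 0], 0], [[0, 0, 1], [0.7, -1.9, 0], 0], [[0, 0, 1], [0.7, -1.9, 0], 0], [[0, 0, 1], [0.7, -1.9, 0], 0], [[0, 0, 1], [0.7, -1.9, 0], 0], [[0, 0, 1], [0.7, -1.9, 0], 0], [[0, 0, 1], [0.7, -1.9, 0], 0], [[0, 0, 1], [0.7, -1.9, 0], 0], [[0, 0, 1], [0.7, -1.9, 0], 0], [[0, 0, 1], [0.7, -1.9, 0], 0], [[0, 0, 1], [0.7, -1.9, 0], 0], [[0, 0, 1], [0.7, -1.9, 0], 0], [[0, 0, 1], [0.7, -1.9, 0], 0], [[0, 0, 1], [0.7, -1.9, 0], 0]])

```text
t: 10.63
ee_pos: [0.5278, 0.3342, 0.1213]
orientation: [0.717, 0.697, 0.0, 0.0]
force: [-3.2, -0.2, -0.3]
width: 0.0006
finger_force: 1.7
```

servo_tool(motion=[[[0, 0, 1], [0.7, -1.9, 0], 0], [[0, 0, 0], [0, -4, 0], 0], [[0, 0, 0], [0, -4, 0], 0], [[0, 0, 0], [0, -4, 0], 0], [[0, 0, 0], [0, 0, 0], 0], [[0, 0, 0], [0, 0, 0], 0], [[0, 0, 0], [0, 0, 0], 0], [[0, 0, 0], [0, 0, 0], 0], [[0, 0, 0], [0, 0, 0], 0], [[0, 0, 0], [0, 0, 0], 0]])

```text
t: 11.47
ee_pos: [0.5143, 0.3355, 0.1215]
orientation: [0.723, 0.691, 0.0, 0.0]
force: [-0.4, 0.8, -0.3]
width: 0.0005
finger_force: 0.0
```

```bash
python3 - <<'E'
from h import *
a=bot.grab_frame('side')[0]
cv2.imwrite('pics/c4.png',cv2.resize(a[180:270,270:390,::-1],(720,540),interpolation=cv2.INTER_CUBIC))
E
```

```text
(no output)
```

View pics/c4.png

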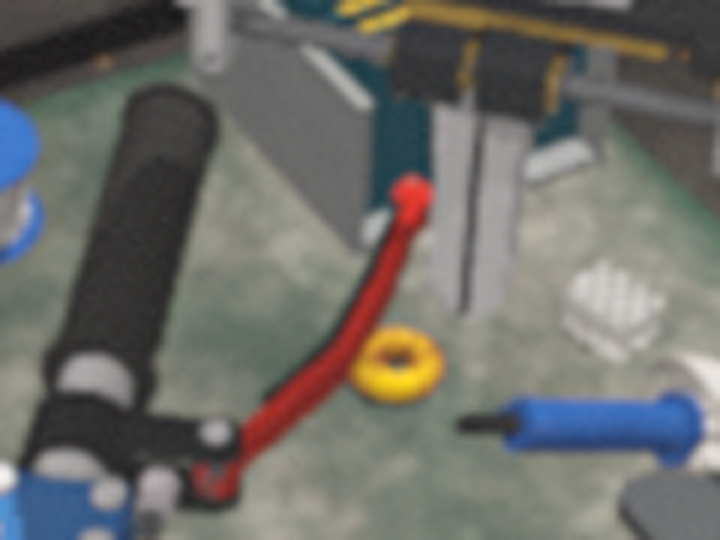

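The lever has sprung fully out (tip at (410,195)), the fingers are clear and the force is zero. Second push.

servo_tool(motion=[[[0, 0, 0], [0, 4, 0], 0], [[0, 0, 0], [0, 4, 0], 0], [[0, 0, 0], [0, 3, 0], 0], [[0, 0, 0], [0, 0, 0], 0], [[0, 0, -1], [-0.7, 1.9, 0], 0], [[0, 0, -1], [-0.7, 1.9, 0], 0], [[0, 0, -1], [-0.7, 1.9, 0], 0], [[0, 0, -1], [-0.7, 1.9, 0], 0], [[0, 0, -1], [-0.7, 1.9, 0], 0], [[0, 0, -1], [-0.7, 1.9, 0], 0], [[0, 0, -1], [-0.7, 1.9, 0], 0], [[0, 0, -1], [-0.7, 1.9, 0], 0], [[0, 0, -1], [-0.7, 1.9, 0], 0], [[0, 0, -1], [-0.7, 1.9, 0], 0], [[0, 0, -1], [-0.7, 1.9, 0], 0], [[0, 0, -1], [-0.7, 1.9, 0], 0]])

```text
t: 12.85
ee_pos: [0.5475, 0.3279, 0.1212]
orientation: [0.646, 0.763, -0.001, -0.001]
force: [-6.8, -1.3, 3.2]
width: 0.0006
finger_force: 3.1
```

servo_tool(motion=[[[0, 0, -1], [-0.7, 1.9, 0], 0], [[0, 0, -1], [-0.7, 1.9, 0], 0], [[0, 0, -1], [-0.7, 1.9, 0], 0], [[0, 0, -1], [-0.7, 1.9, 0], 0], [[0, 0, -1], [-0.7, 1.9, 0], 0], [[0, 0, -1], [-0.7, 1.9, 0], 0], [[0, 0, -1], [-0.7, 1.9, 0], 0], [[0, 0, 0], [0, 0, 0], 0], [[0, 0, 0], [0, 0, 0], 0], [[0, 0, 0], [0, 0, 0], 0]])

```text
t: 13.68
ee_pos: [0.561, 0.3261, 0.1212]
orientation: [0.598, 0.801, -0.001, -0.001]
force: [-7.5, -0.8, 3.6]
width: 0.0006
finger_force: 3.5
```

servo_tool(motion=[[[0, 0, -0.5], [-0.3, 1, 0], 0], [[0, 0, -0.5], [-0.3, 1, 0], 0], [[0, 0, -0.3], [-0.2, 0.7, 0], 0], [[0, 0, 0], [0, 0, 0], 0], [[0, 0, 0], [0, 0, 0], 0], [[0, 0, 0], [0, 0, 0], 0]])

```text
t: 14.18
ee_pos: [0.5635, 0.326, 0.1212]
orientation: [0.589, 0.808, -0.001, -0.001]
force: [-7.0, -1.4, 3.6]
width: 0.0004
finger_force: 3.8
```

servo_tool(motion=[[[0, 0, -0.3], [-0.2, 0.7, 0], 0], [[0, 0, 0], [0, 0, 0], 0], [[0, 0, 0], [0, 0, 0], 0]])

```text
t: 14.43
ee_pos: [0.5636, 0.326, 0.1212]
orientation: [0.587, 0.81, -0.002, -0.002]
force: [-9.2, -1.9, 5.0]
width: 0.0004
finger_force: 4.6
```

At the stop again; one more small nudge to match the first push's force, then a short dwell.

servo_tool(motion=[[[0, 0, 0], [0, 0.8, 0], 0], [[0, 0, 0], [0, 0, 0], 0], [[0, 0, 0], [0, 0, 0], 0], [[0, 0, 0], [0, 0, 0], 0], [[0, 0, 0], [0, 0, 0], 0], [[0, 0, 0], [0, 0, 0], 0], [[0, 0, 0], [0, 0, 0], 0], [[0, 0, 0], [0, 0, 0], 0], [[0, 0, 0], [0, 0, 0], 0], [[0, 0, 0], [0, 0, 0], 0]])

```text
t: 15.27
ee_pos: [0.5637, 0.326, 0.1212]
orientation: [0.587, 0.81, -0.002, -0.002]
force: [-11.9, -1.9, 6.3]
width: 0.0007
finger_force: 5.5
```

```bash
python3 - <<'E'
from h import *
a=bot.grab_frame('side')[0]; s=bot.state(); print(s['ee_pos'],s['force'])
cv2.imwrite('pics/c5.png',cv2.resize(a[180:270,270:390,::-1],(720,540),interpolation=cv2.INTER_CUBIC))
E
```

```text
[0.56374398 0.32593943 0.12123442] [-10.40283058  -2.32366759   6.36368168]
```

View pics/c5.png

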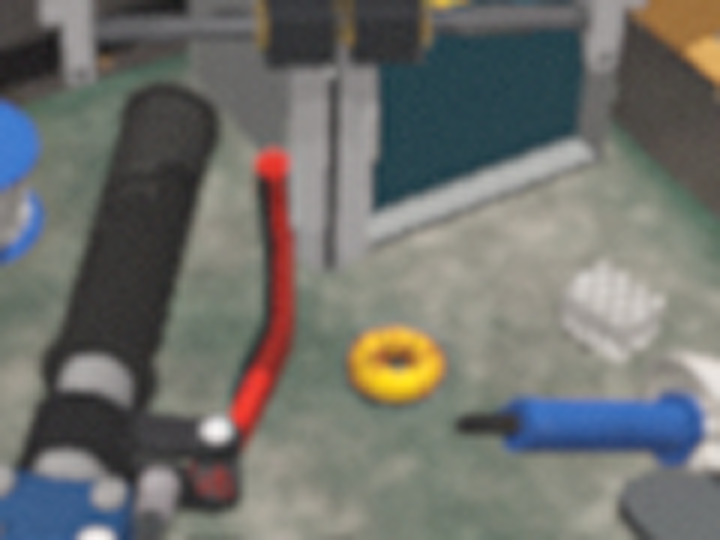

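The picture matches the first stop: lever tip at (270,165), with the gap to the grip visible and the bystanders unmoved.

```bash
python3 -c "
from station import bot
print(bot.finish_job())"
```

```text
the job is handed in; nothing more can be done
None
```

I pushed the brake lever to its stop, let it spring fully out, pushed it to the stop again, and handed the job in with it held there at about 12 N, a visible gap left to the grip.

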